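Hold the belt guard open for a belt change

TASK

I need both hands for a belt change on the belt grinder: turn the steel turn button on its grey belt guard until the bar lines up with the slot it pokes through, then lift the guard by its black handle until it stands 60 degrees open. The guard falls shut by itself, so finish while still holding it by the handle, steady at 60 degrees, and leave the other things on the bench where they lie.

Things in the scene. Friction and masses are not known exactly. Their poses are not given: they have to be found in the camera images.
- grinder: Belt grinder tilted flat, bolted to the bench; place and yaw vary. Origin on the bench under the guard's middle; x points from the guard's free front edge to its hinge (away from the robot), y along the hinge to the 150 mm black rubber wheel, z up. Shut guard: front at x -105 mm, ends at y +-130, top at z 116.5. Beyond y 140: work rest 70 mm high, belt 102, lever behind hinge 130.
- guard (a joint): Opening angle in rad of the belt guard, a grey sheet-steel cover 203 x 260 mm with 60 mm front skirt, 0.6 to 0.9 kg: 0 shut (level), 1.047 = 60 degrees, stop at 1.35. It lifts freely (no spring, 4 to 6 N at the handle when shut, less higher up) and falls shut from anywhere when let go. With the turn button across the slot it lifts only about 1 degree.
- handle (a point): Middle of the grip bar of the black D handle on the guard's top near its front edge: round, 12 mm diameter, 100 mm long, parallel to the hinge, 45 mm above the plate, on an upright at each end. Shut, it lies at (-80, 60, 162) mm in grinder; it swings up and back about the hinge line, radius 186 mm. The round bar can turn between gripping fingers.
- hinge (a point): Middle of the guard's hinge line, 115 mm above the bench; the hinge line runs along y of grinder.
- latch (a joint): Angle in rad of the turn button about its upright axis, positive counter-clockwise from above. 0, 3.14 or -3.14 = bar in line with the slot, guard free; 1.57 = across it, locked. The guard passes within 0.3 rad of in line. Starts between 0.75 and 2.35, turns freely either way, stays where left (friction 0.06 N m).
- latch_grip (a point): Centre of the turn button's bar, on its turning axis, 130 mm above the bench. The bar is an upright steel fin 50 mm long (point's y axis), 12 mm thick (point's x axis), 24 mm tall, from 118 to 142 mm above the bench, its foot 1.5 mm above the guard's top.
- slot (a point): Centre of the slot (guard shut) through which the turn button pokes, at (-75, -70, 116.5) mm in the frame of grinder. The slot is 64 mm along y of grinder (parallel to hinge and front edge) by 30 mm along x, with a bright aluminium border.
- blank: Bystander, leave it alone: knife blank, flat bright steel, 230 x 34 x 4 mm; origin at its underside.
- stick: Bystander, leave it alone: tan crepe-rubber belt-cleaning stick, 200 x 38 x 36 mm; origin at its underside.
- spanner: Bystander, leave it alone: steel spanner, 190 mm long; origin at its underside.
- tin: Bystander, leave it alone: grey-painted tin, 66 mm diameter, 100 mm tall; origin at its underside.
- dye: Bystander, leave it alone: glass jar with black cap and paper label, 52 mm diameter, 75 mm tall; origin at its underside.
- caliper: Bystander, leave it alone: steel caliper with a black display, 230 mm long, 14 mm thick; origin at its underside.

How it is judged:
By the outcome, as a careful person would: the job done as asked, in the order asked, and still so for the second after the job is handed in, while the arm keeps its last pose, push and grip.
It also fails if it takes over 48 s, if anything falls off the work surface, if the arm or the gripper's body presses on something with over 40 N, if the wrist force passes 120 N, or if a joint passes its speed limit or range.

ROBOT

A 6-joint arm with a two-finger parallel gripper is mounted at the origin on the work surface. World frame = base frame: x ahead of the robot, y to its left, z up, the work surface at z = 0. Lengths are in m, angles in rad, forces in N, time in s.
With the tool pointing down it reaches from about 0.35 to 0.775 m from the base axis. Payload 7.3 kg.
Tool frame: the origin (TCP) lies between the finger pads, 19 mm behind the fingertips; this is the grasp point; y points along the fingers, z is the direction in which the jaws open and shut, and the axes are right-handed (so a half turn about y gives the same grasp; the last joint's range is limited). The gripper opens to 92 mm and grips with 3 to 60 N. Pads are 19 mm wide; open, the fingers measure 130 mm over their backs; the gripper's body (75 mm by 190 mm) begins 47 mm behind the grasp point.
Start: joints at [-1.495, 0.342, 1.524, -0, 1.275, -0.146], TCP at [0.116, -0.512, 0.246] pointing down, gripper open.
Joint ranges: [-2.53, 2.53], [-0.77, 2.02], [0.04, 2.7], [-1, 4.14], [0.28, 2.66], [-3.11, 3.11]. Speed limits (rad/s): [2.57, 2.57, 3.14, 3.14, 3.14, 3.14].

INTERFACE

Orientations are given as [roll, pitch, yaw] about the fixed x, y, z axes, in that order (R = Rz(yaw) Ry(pitch) Rx(roll)).
In Python, from cell import status, viewer, robot gives the robot as it stands. The module is installed in compiled form; this text tells all that it offers.
- The arm moves only by the shell command python3 -m pendant 'ROWS' [FORCE]. ROWS is JSON, a list that holds one entry, the list of rows, each a list of 7 numbers: the shift along the tool's x, y, z in cm, then the turn, a rotation vector about the tool's x, y, z in rad, then the finger opening in cm, from 0 to 9.18. A call has 1 to 20 rows; each row is the pose to reach, as a shift and turn from the pose commanded when the call began, along the tool's axes at that moment; what a row does not reach only later rows make up. A row lasts 1/10 s, in which the tool goes at most 50 mm and 8.59 degrees, less where a joint would pass 70% of its speed; a pose out of reach is approached as far as the arm can. A call with a gripper value outside its range is refused whole. The fingers move at their own pace and stop on an object; FORCE is the grip in N (left out, the last holds). Time passes only in rows, so rows that repeat a pose let the fingers close. It gives the time, the measured TCP pose, the force and the opening at its end, in the units of the state.
- status.observe(): the state, without advancing time (a new reading comes with each control period).
- viewer.read_camera(name): name is "scene" or "side" or "wrist"; returns a dict with "image" (400x640x3 uint8, red, green, blue), "range_z" (400x640 float32, m along the optical axis (not along the pixel's ray), 0 where there is no reading), "fx", "fy", "cx", "cy" (pixels), "camera_from_world" (4x4, takes a point from world to camera coordinates). Camera axes: x right, y up, looking along -z (the intrinsics and any distortion apply to the point x, -y, -z); pixel columns grow to the right and rows downward; lengths in m; the calibration is good to about 2 mm. A picture is of the moment at which its call begins.
- robot.hand_in(): hands the job in, once; it reports no verdict.
The state is a dict: "time": time; "qpos": joint angles; "qvel": joint speeds; "joint_efforts": joint torques, N m; "tool_pos": TCP position; "tool_rot": TCP orientation; "contact_force": force on the tool from outside, world axes, zero at the start; "torque": the same for the moment, N m; "opening": finger opening in m.
Only numpy, scipy, OpenCV 4.12 (cv2) and the standard library are available. Lean on these libraries where they do the work, as an engineer would, in place of code of your own. Each camera call takes 0.05 s, during which the arm holds its last target. There are 200 camera calls.

## Working session

There is one attempt and no reset: what is moved stays moved. The work goes in short steps, Python scripts to look and compute and a shell command to move; the robot and the scene stay as the last step left them, time stands still between calls to the robot, and variables do not carry over. Pictures are saved under pics/ and viewed, about 8 in all and at most 12, crops included, and the job is handed in when it is done.

```bash
mkdir -p pics
cat > h.py <<'E'
import numpy as np, cv2
from scipy.spatial.transform import Rotation as R
from cell import status, viewer, robot
def cam(n):
    c=viewer.read_camera(n); c['P']=np.linalg.inv(c['camera_from_world']); return c
def pts(c):
    d=c['range_z']; v,u=np.mgrid[:400,:640]
    p=np.stack([(u-c['cx'])/c['fx']*d,-(v-c['cy'])/c['fy']*d,-d,np.ones_like(d)],-1)
    return (p@c['P'].T)[...,:3]
def save(n,im): cv2.imwrite('pics/'+n,cv2.cvtColor(im,cv2.COLOR_RGB2BGR))
E
python3 - <<'E'
from h import *
s=status.observe(); print({k:np.round(v,3) for k,v in s.items()})
for n in ('scene','side','wrist'):
    c=cam(n); save(n+'0.png',c['image']); np.savez(n+'0.npz',img=c['image'],p=pts(c)); print(n,c['P'][:3,3].round(3), (c['range_z']>0).mean())
E
```

```text
{'time': np.float64(0.0), 'qpos': array([-1.495,  0.343,  1.525, -0.   ,  1.275, -0.146]), 'qvel': array([ 0.001, -0.001, -0.   , -0.   ,  0.001,  0.002]), 'joint_efforts': array([-2.0000e-03, -4.3125e+01, -2.4422e+01,  7.2000e-02,  5.6000e-02,
       -0.0000e+00]), 'tool_pos': array([ 0.115, -0.512,  0.245]), 'tool_rot': array([-1.572,  0.   , -2.92 ]), 'contact_force': array([0.539, 0.117, 0.456]), 'torque': array([0.008, 0.016, 0.024]), 'opening': np.float64(0.092)}
scene [ 1.272 -0.374  0.82 ] 0.99588671875
side [0.483 0.604 0.877] 0.99603515625
wrist [ 0.18  -0.496  0.384] 0.97542578125
```

View pics/scene0.png

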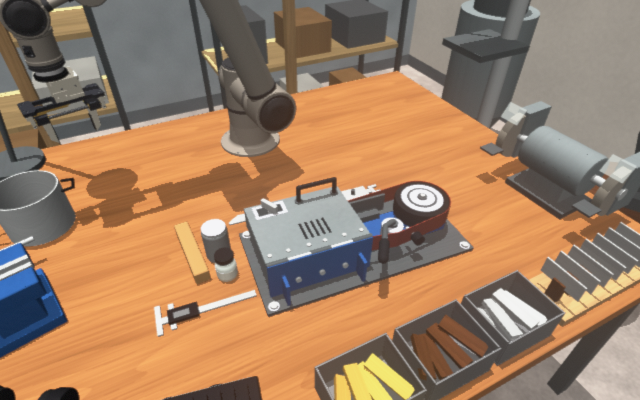

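View pics/side0.png

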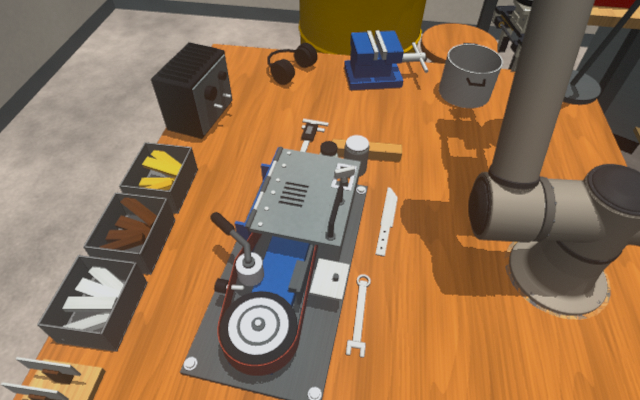

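The scene view shows the guard's top at about (310,225), its handle at (317,187) and the turn button in its slot at (270,208). The side view shows the handle at (340,205) and the button at (345,172). Next I'll get positions from the depth.

Run:
```python
from h import *
for n in ('scene','side'):
    f=np.load(n+'0.npz'); p=f['p']
    box={'scene':(slice(165,270),slice(235,380)),'side':(slice(135,260),slice(235,370))}[n]
    q=p[box].reshape(-1,3)
    im=f['img'][box].reshape(-1,3).astype(int)
    t=q[abs(q[:,2]-.1165)<.004]
    r=cv2.minAreaRect(t[:,:2].astype(np.float32)); print(n,'top',len(t),r, cv2.boxPoints(r).round(3).tolist())
    h=q[(q[:,2]>.15)&(q[:,2]<.175)]
    r=cv2.minAreaRect(h[:,:2].astype(np.float32)); print('handle',len(h),h.mean(0),h[:,2].max(),r)
    d=h[:,:2]-h[:,:2].mean(0);u=np.linalg.svd(d,full_matrices=False)[2][0];print('dir',np.degrees(np.arctan2(*u[::-1])))
    hm=h[:,:2].mean(0)
    l=q[(q[:,2]>.134)&(q[:,2]<.146)]
    l=l[(np.linalg.norm(l[:,:2]-hm,axis=1)>.075)&(np.linalg.norm(l[:,:2]-hm,axis=1)<.19)]
    if len(l): print('latch',len(l),l.mean(0),cv2.minAreaRect(l[:,:2].astype(np.float32)))
```

```text
scene top 6057 ((0.6329514980316162, -0.06334802508354187), (0.261844664812088, 0.2838875949382782), 84.98259735107422) [[0.47999998927116394, -0.1809999942779541], [0.7630000114440918, -0.20600000023841858], [0.7860000133514404, 0.054999999701976776], [0.503000020980835, 0.07900000363588333]]
handle 217 [0.52607736 0.00393297 0.16355142] 0.1695403286509779 ((0.525236189365387, 0.005796913057565689), (0.11070629209280014, 0.015295642428100109), 84.74464416503906)
dir -95.35085060071867
latch 85 [ 0.51940238 -0.12457987  0.14028733] ((0.5184580087661743, -0.12420251965522766), (0.048389121890068054, 0.013103324919939041), 24.019268035888672)
side top 7201 ((0.6052463054656982, -0.02288907766342163), (0.33986127376556396, 0.22119691967964172), 84.80795288085938) [[0.47999998927116394, -0.18199999630451202], [0.699999988079071, -0.20200000703334808], [0.7310000061988831, 0.13600000739097595], [0.5099999904632568, 0.15600000321865082]]
handle 247 [0.52229587 0.01636    0.16500268] 0.16995781403911214 ((0.5224342942237854, 0.010491181164979935), (0.10906708985567093, 0.011984283104538918), 84.85641479492188)
dir 84.76196692321845
latch 109 [ 0.51589126 -0.1193098   0.13942249] ((0.5147897005081177, -0.12063291668891907), (0.04929850250482559, 0.013860474340617657), 28.43798828125)
```

Both views agree. The button is at (0.5165,-0.1225), with its bar at about 26° world and latch at about 2.1 rad. The handle is at (0.524,0.007) and the grinder yaw is -5.2°. The handle offset from the button matches the given dimensions. I'll move above the button.

```bash
python3 -m pendant '[[[-47.7,0,-29.2,0,-0.23,0,9],[-47.7,0,-29.2,0,-0.23,0,9],[-47.7,0,-29.2,0,-0.23,0,9],[-47.7,0,-29.2,0,-0.23,0,9],[-47.7,0,-29.2,0,-0.23,0,9],[-47.7,0,-29.2,0,-0.23,0,9],[-47.7,0,-29.2,0,-0.23,0,9],[-47.7,0,-29.2,0,-0.23,0,5],[-47.7,0,-29.2,0,-0.23,0,5],[-47.7,0,-29.2,0,-0.23,0,5],[-47.7,0,-29.2,0,-0.23,0,5],[-47.7,0,-29.2,0,-0.23,0,5],[-47.7,0,-29.2,0,-0.23,0,5],[-47.7,0,-29.2,0,-0.23,0,5],[-47.7,0,-29.2,0,-0.23,0,5],[-47.7,0,-29.2,0,-0.23,0,5],[-47.7,0,-29.2,0,-0.23,0,5],[-47.7,0,-29.2,0,-0.23,0,5]]]' 20
python3 - <<'E'
from h import *
s=status.observe(); print(s['tool_pos'],s['tool_rot'],s['contact_force'],s['opening'])
c=cam('wrist'); save('wrist1.png',c['image'])
q=pts(c).reshape(-1,3)
l=q[(q[:,2]>.134)&(q[:,2]<.147)&(np.linalg.norm(q[:,:2]-[.5165,-.1225],axis=1)<.045)]
print(len(l),l.mean(0),cv2.minAreaRect(l[:,:2].astype(np.float32)))
h=q[(q[:,2]>.155)&(q[:,2]<.175)&(np.linalg.norm(q[:,:2]-[.524,.007],axis=1)<.07)]
print(len(h),h.mean(0) if len(h) else 0,cv2.minAreaRect(h[:,:2].astype(np.float32)))
E
```

```text
time: 1.95
tool_pos: [0.5163, -0.123, 0.2457]
tool_rot: [-1.571, 0.0, -2.691]
contact_force: [0.1, -0.5, 0.6]
opening: 0.0504
[ 0.51631918 -0.12295792  0.24566776] [-1.57052795e+00  1.19183257e-04 -2.69088566e+00] [ 0.13305438 -0.46051252  0.57147139] 0.05035426228458429
899 [ 0.51682807 -0.12044473  0.14108348] ((0.5159757733345032, -0.1211090013384819), (0.048831842839717865, 0.011904739774763584), 25.503582000732422)
3069 [0.523382   0.00845841 0.16604149] ((0.5222294330596924, 0.007664088159799576), (0.1102648600935936, 0.012044725008308887), 84.69645690917969)
```

View pics/wrist1.png

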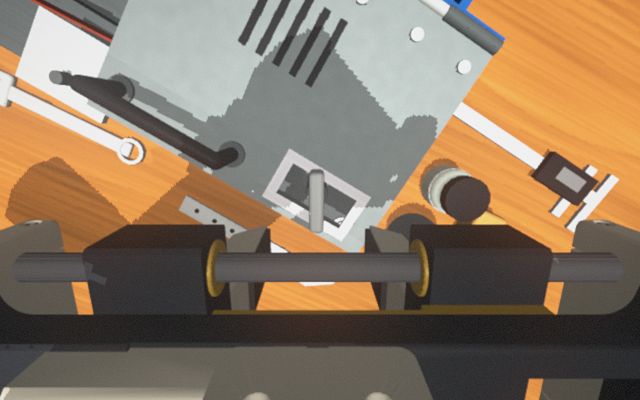

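The wrist view shows the fin at (316,200) between the open fingers and parallel to them. The centre is refined to (0.516,-0.1212) at 25.5°. Now I'll go down and close.

```bash
python3 -m pendant '[[[-0.1,4,-0.2,0,0,0,5],[-0.1,8,-0.2,0,0,0,5],[-0.1,10,-0.2,0,0,0,5],[-0.1,10.5,-0.2,0,0,0,5],[-0.1,10.5,-0.2,0,0,0,5],[-0.1,10.5,-0.2,0,0,0,1],[-0.1,10.5,-0.2,0,0,0,0.5],[-0.1,10.5,-0.2,0,0,0,0.5],[-0.1,10.5,-0.2,0,0,0,0.5],[-0.1,10.5,-0.2,0,0,0,0.5],[-0.1,10.5,-0.2,0,0,0,0.5]]]' 20
```

```text
time: 3.1
tool_pos: [0.5173, -0.1212, 0.1409]
tool_rot: [-1.568, 0.001, -2.69]
contact_force: [2.3, -6.4, -0.4]
opening: 0.0122
```

Gripped at 12.2 mm, which is the fin's thickness. Next, turn it CCW by 1.03 rad.

```bash
python3 -m pendant '[[[0,0,0,0,-0.1,0,0.5],[0,0,0,0,-0.2,0,0.5],[0,0,0,0,-0.3,0,0.5],[0,0,0,0,-0.4,0,0.5],[0,0,0,0,-0.5,0,0.5],[0,0,0,0,-0.6,0,0.5],[0,0,0,0,-0.7,0,0.5],[0,0,0,0,-0.8,0,0.5],[0,0,0,0,-0.9,0,0.5],[0,0,0,0,-1.0,0,0.5],[0,0,0,0,-1.035,0,0.5],[0,0,0,0,-1.035,0,0.5],[0,0,0,0,-1.035,0,0.5]]]' 20
```

```text
time: 4.4
tool_pos: [0.5155, -0.12, 0.1408]
tool_rot: [-1.573, 0.0, -1.654]
contact_force: [-6.1, -0.7, 6.0]
opening: 0.012
```

```bash
python3 -m pendant '[[[0,0,0,0,0,0,5],[0,0,0,0,0,0,5],[0,0,0,0,0,0,5],[0,0,0,0,0,0,5],[0,-3,0,0,0,0,5],[0,-6,0,0,0,0,5],[0,-10,0,0,0,0,5],[0,-10.5,0,0,0,0,5],[0,-10.5,0,0,0,0,5],[0,-10.5,0,0,0,0,5]]]' 20
python3 - <<'E'
from h import *
s=status.observe(); print(s['tool_pos'],s['tool_rot'],s['contact_force'],s['opening'])
c=cam('wrist'); save('wrist2.png',c['image'])
q=pts(c).reshape(-1,3)
l=q[(q[:,2]>.134)&(q[:,2]<.147)&(np.linalg.norm(q[:,:2]-[.5165,-.1225],axis=1)<.045)]
print(len(l),l.mean(0),cv2.minAreaRect(l[:,:2].astype(np.float32)))
T=R.from_euler('xyz',s['tool_rot']).as_matrix()
print('to handle, tool cm',100*T.T@(np.array([.5222,.0077,.162])-s['tool_pos']))
E
```

```text
time: 5.4
tool_pos: [0.5161, -0.1199, 0.2443]
tool_rot: [-1.573, 0.0, -1.655]
contact_force: [0.4, 0.2, -0.1]
opening: 0.0497
[ 0.51605799 -0.11991293  0.24434002] [-1.57265955e+00  4.91848645e-04 -1.65481014e+00] [ 0.39936454  0.23224729 -0.05603668] 0.049741039569244264
895 [ 0.51548012 -0.11941125  0.14115222] ((0.5155019760131836, -0.12053348124027252), (0.04932432994246483, 0.011428858153522015), 84.92845153808594)
to handle, tool cm [-12.76377163   8.24112127  -0.44347481]
```

View pics/wrist2.png

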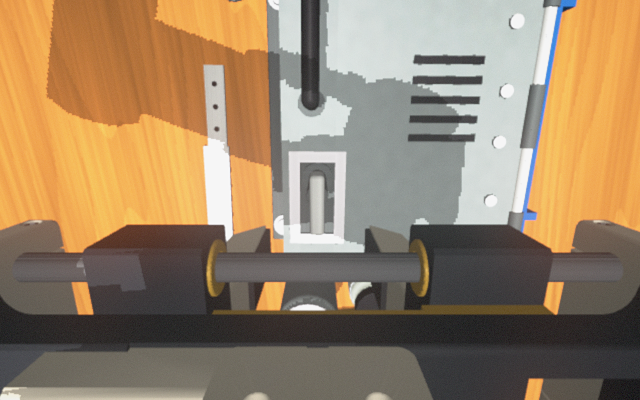

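The bar at (317,205) now lies in line with the slot: 84.9° measured against a hinge direction of 84.7°. Next is the handle.

```bash
python3 -m pendant '[[[-4,0,-0.2,0,0,0,5],[-8,0,-0.4,0,0,0,5],[-12.8,0,-0.4,0,0,0,5],[-12.8,0,-0.4,0,0,0,5],[-12.8,0,-0.4,0,0,0,5],[-12.8,4,-0.4,0,0,0,5],[-12.8,7,-0.4,0,0,0,5],[-12.8,8.2,-0.4,0,0,0,5],[-12.8,8.2,-0.4,0,0,0,5],[-12.8,8.2,-0.4,0,0,0,5],[-12.8,8.2,-0.4,0,0,0,0.4],[-12.8,8.2,-0.4,0,0,0,0.4],[-12.8,8.2,-0.4,0,0,0,0.4],[-12.8,8.2,-0.4,0,0,0,0.4],[-12.8,8.2,-0.4,0,0,0,0.4],[-12.8,8.2,-0.4,0,0,0,0.4]]]' 30
python3 - <<'E'
from h import *
s=status.observe(); p=s['tool_pos'];print(s['tool_rot'],s['contact_force'])
T=R.from_euler('xyz',s['tool_rot']).as_matrix()
yaw=np.radians(-5.25); ex=np.array([np.cos(yaw),np.sin(yaw),0])
a0=np.arctan2(47,-180)
for k in range(0,64,3):
    a=a0-np.radians(k); d=ex*(.186*np.cos(a)-.186*np.cos(a0))+[0,0,.186*(np.sin(a)-np.sin(a0))]
    print(k,(100*T.T@d).round(2))
E
```

```text
time: 7.05
tool_pos: [0.5221, 0.0079, 0.1636]
tool_rot: [-1.574, -0.0, -1.655]
contact_force: [-4.2, 0.9, 3.8]
opening: 0.0113
[-1.57382999e+00 -1.62851310e-04 -1.65453153e+00] [-4.22834557  0.85099366  3.84761739]
0 [0. 0. 0.]
3 [ 0.   -0.94  0.27]
6 [ 0.   -1.86  0.58]
9 [ 0.01 -2.76  0.95]
12 [ 0.01 -3.64  1.36]
15 [ 0.02 -4.5   1.82]
18 [ 0.02 -5.34  2.32]
21 [ 0.02 -6.15  2.86]
24 [ 0.03 -6.92  3.45]
27 [ 0.03 -7.67  4.07]
30 [ 0.04 -8.38  4.74]
33 [ 0.04 -9.06  5.44]
36 [ 0.05 -9.7   6.17]
39 [  0.06 -10.3    6.94]
42 [  0.06 -10.86   7.73]
45 [  0.07 -11.38   8.56]
48 [  0.08 -11.85   9.41]
51 [  0.08 -12.28  10.29]
54 [  0.09 -12.66  11.18]
57 [  0.1  -12.99  12.1 ]
60 [  0.11 -13.28  13.03]
63 [  0.11 -13.51  13.97]
```

The handle is gripped at 11.3 mm (12 mm bar). I'll lift to 12° first.

```bash
python3 -m pendant '[[[0,-0.5,0.13,0,0,0,0.4],[0,-0.94,0.27,0,0,0,0.4],[0,-1.4,0.42,0,0,0,0.4],[0,-1.86,0.58,0,0,0,0.4],[0,-2.3,0.76,0,0,0,0.4],[0,-2.76,0.95,0,0,0,0.4],[0,-3.2,1.15,0,0,0,0.4],[0,-3.64,1.36,0,0,0,0.4],[0,-3.64,1.36,0,0,0,0.4],[0,-3.64,1.36,0,0,0,0.4]]]' 30
```

```text
time: 8.05
tool_pos: [0.5349, 0.0067, 0.1994]
tool_rot: [-1.576, -0.0, -1.655]
contact_force: [-8.7, -0.6, -1.8]
opening: 0.0107
```

The guard lifts with low forces, so I'll continue to 60°.

```bash
python3 -m pendant '[[[0,-0.86,0.46,0,0,0,0.4],[0,-1.7,0.96,0,0,0,0.4],[0,-2.51,1.5,0,0,0,0.4],[0,-3.28,2.09,0,0,0,0.4],[0,-4.03,2.71,0,0,0,0.4],[0,-4.74,3.38,0,0,0,0.4],[0,-5.42,4.08,0,0,0,0.4],[0.05,-6.06,4.81,0,0,0,0.4],[0.05,-6.66,5.58,0,0,0,0.4],[0.05,-7.22,6.37,0,0,0,0.4],[0.05,-7.74,7.2,0,0,0,0.4],[0.05,-8.21,8.05,0,0,0,0.4],[0.1,-8.64,8.93,0,0,0,0.4],[0.1,-9.02,9.82,0,0,0,0.4],[0.1,-9.35,10.74,0,0,0,0.4],[0.1,-9.64,11.67,0,0,0,0.4],[0.1,-9.64,11.67,0,0,0,0.4],[0.1,-9.64,11.67,0,0,0,0.4],[0.1,-9.64,11.67,0,0,0,0.4]]]' 30
python3 - <<'E'
from h import *
s=status.observe(); p=s['tool_pos'];print(p,s['contact_force'],s['qvel'].round(3))
for n in('scene','side'):
    c=cam(n); save(n+'3.png',c['image']); np.savez(n+'3.npz',img=c['image'],p=pts(c))
E
```

```text
time: 9.95
tool_pos: [0.6533, -0.0041, 0.2983]
tool_rot: [-1.568, -0.0, -1.655]
contact_force: [-4.8, 1.6, 5.3]
opening: 0.0108
[ 0.65332584 -0.00414545  0.29833115] [-4.79627688  1.60975002  5.31903841] [-0.001 -0.004  0.003 -0.001 -0.002  0.001]
```

View pics/scene3.png

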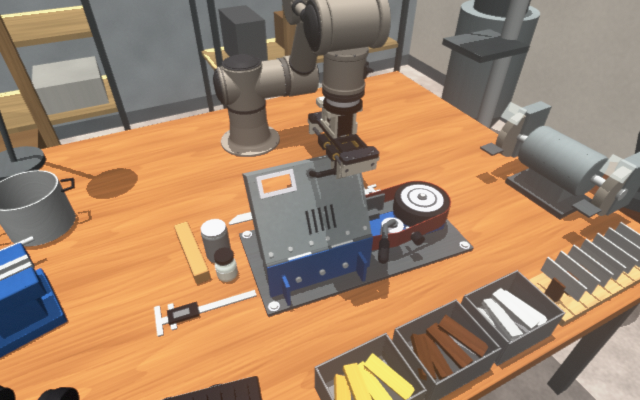

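View pics/side3.png

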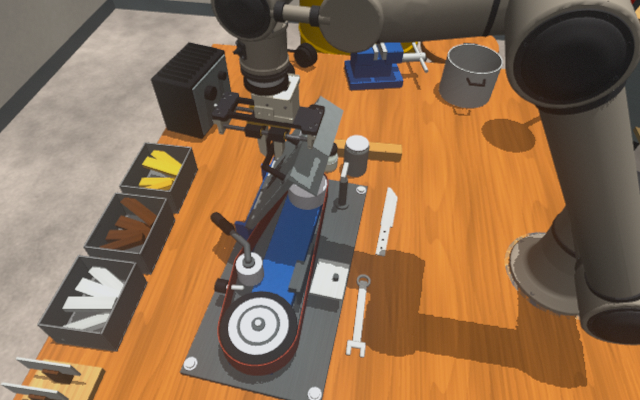

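The scene view shows the guard standing open, its plate around (300,205), with the gripper on the handle at (345,165). The side view shows the freed latch post at (343,185) and the bystanders unmoved. I'll measure the plate's angle with a plane fit.

Run:
```python
from h import *
f=np.load('scene3.npz'); 
for sl in ((slice(198,235),slice(260,300)),(slice(195,240),slice(258,340))):
    q=f['p'][sl].reshape(-1,3)
    for _ in range(4):
        c=q.mean(0);u,sv,vt=np.linalg.svd(q-c,full_matrices=False);n=vt[2];d=abs((q-c)@n);q=q[d<max(.002,2*np.median(d))]
    n*=np.sign(n[2]);print(len(q),np.degrees(np.arccos(n[2])),n,d.std())
# bystanders: changed depth on bench-left region between scenes
a,b=np.load('scene0.npz')['p'],f['p']
D=np.linalg.norm(a-b,axis=2)
print('moved px near tin/dye/stick/caliper',(D[215:335,150:243]>.01).sum())
a,b=np.load('side0.npz')['p'],np.load('side3.npz')['p'];D=np.linalg.norm(a-b,axis=2)
print('blank/spanner',(D[185:360,370:402]>.01).sum(),(D[270:360,345:375]>.01).sum())
# handle-based angle: 
s=status.observe();ex=np.array([np.cos(np.radians(-5.25)),np.sin(np.radians(-5.25)),0])
hx=np.array([.5222,.0077,0])@ex+.180
for dz in (0,-.0015):
    print(np.degrees(np.arctan2(47,-180)-np.arctan2(s['tool_pos'][2]+dz-.115,s['tool_pos']@ex-hx)))
```

```text
1176 49.69975551441696 [-0.73880151 -0.18929103  0.64679303] 0.01046663553805193
2905 60.32277900725615 [ 0.86514409 -0.07992831  0.49511329] 0.0005537308419057493
moved px near tin/dye/stick/caliper 101
blank/spanner 50 17
60.585026275131874
60.4684811047356
```

The plane fit gives 60.3° and the handle kinematics give 60.5°. I'll hold for half a second to check it is steady, then hand in.

```bash
python3 -m pendant '[[[0,0,0,0,0,0,0.4],[0,0,0,0,0,0,0.4],[0,0,0,0,0,0,0.4],[0,0,0,0,0,0,0.4],[0,0,0,0,0,0,0.4]]]' 30
python3 - <<'E'
from h import *
p=pts(cam('scene'));q=p[195:240,258:340].reshape(-1,3)
for _ in range(4):
    c=q.mean(0);n=np.linalg.svd(q-c,full_matrices=False)[2][2];d=abs((q-c)@n);q=q[d<max(.002,2*np.median(d))]
print('angle',np.degrees(np.arccos(abs(n[2]))))
a=np.load('scene0.npz')['p'];v,u=np.where(np.linalg.norm(a-p,axis=2)[215:335,150:243]>.01)
print('changed px cols',np.percentile(u+150,[0,25,50,75,100]),'rows',np.percentile(v+215,[0,25,50,75,100]))
print(robot.hand_in())
E
```

```text
time: 10.55
tool_pos: [0.6533, -0.0041, 0.2983]
tool_rot: [-1.568, -0.0, -1.655]
contact_force: [-3.6, 0.1, 5.2]
opening: 0.011
angle 60.36191739193822
changed px cols [151. 166. 185. 218. 242.] rows [215. 241. 264. 293. 334.]
the job is handed in; nothing more can be done
None
```

The guard stands open at about 60°, held by its handle, and the job is handed in at 10.6 s of the 48 s allowed.

- **Turn button:** I gripped the fin and turned it about 59° counter-clockwise. It then measured 84.9° against a hinge direction of 84.7°, so the bar lines up with the slot.
- **Guard angle:** The plane fit gave 60.3° and then 60.4° after a half-second hold. The handle position worked out to 60.5°. The tool did not move during the hold, and the closed grip still measured about 11 mm on the 12 mm bar.
- **Forces:** Every reading at the end of a move was under 12 N.
- **Failed check:** One plane fit on a smaller patch gave 49.7° with a scatter of 10 mm. I rejected it because that patch included the slot hole.
- **Bystanders:** They look unmoved in the before and after pictures. A depth comparison around them found a few scattered pixels that changed, about 170 in all. I took these for edge noise, since none of the clusters I located looked like a moved object; I only located those around the tin, dye, stick and caliper.

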